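# Fetch the scrub brush from behind a sliding door of the laundry supply case

## Task

Slide open the clear door that covers the wooden scrub brush, leaving the door over the jar closed, and take the brush out. Set it down gently, bristles down, flat on the floor of the white basket, without dropping it, then slide the case door fully shut again. Do not disturb the jar, the detergent bottle or the mug.

Things in the scene. Friction and masses are not known exactly. Their poses are not given: they have to be found in the camera images.
- case: fixed slant-top case, 260 mm deep (x), 524 wide (y), clear back. Origin: centre of underside; x to its high back, y to its left. Top slopes 20 degrees, 85 mm high in front (x -130) to 180 at the back (x +130), with two clear bypass doors between a 20 mm front rail and a 28 mm back rail. 8 mm divider at y = 0: a bay on each side, the brush in one, the jar in the other
- bay_left (a point): middle of the floor of the left bay (case y 0 to +250 mm), at case y +0.155, 10 mm above the counter. Side walls are 12 mm thick. With its door fully open the bay is clear from its outer wall over 185 mm in y and about 215 mm in x
- bay_right (a point): the same for the right bay (case y 0 to -250 mm), at case y -0.155
- door_left (a joint): opening in m of the left door (+y half, upper track: it slides over the right door): 0 shut, 0.185 fully open; it moves in the case's -y direction as it opens. About 2 N of friction plus 6 N per m/s, stays where it is left. Panel 265 mm wide, 6 mm thick, 0.5 kg. May start up to 15 mm ajar
- door_right (a joint): opening in m of the right door (the -y half, on the lower track, so it slides behind, under, the left door): 0 shut, 0.185 fully open; it slides in the case's +y direction as it opens; otherwise like the left door
- pull_left (a point): middle of the top edge of the left door's steel pull: a fin 14 mm thick (case y), 90 long (up the slope), square to the sloped door, its faces 5 and 19 mm in from the door's outer edge, standing 39 mm out of its own panel; both pulls' tops are level, 39 mm out from the upper panel. Door shut: at case-frame x -0.051, y +0.238, z 0.175 m
- pull_right (a point): middle of the top edge of the right door's steel pull: a fin 14 mm thick (case y), 90 long (up the slope), square to the sloped door, its faces 5 and 19 mm in from the door's outer edge, standing 51 mm out of its own panel; both pulls' tops are level, 39 mm out from the upper panel. Door shut: at case-frame x -0.051, y -0.238, z 0.175 m
- brush: wooden scrub brush, 140 mm long (x), 48 wide (y), 40 high: a wooden block from 22 to 40 mm above its underside, on a bristle pad 130 by 42 mm. Origin: centre of the underside (bristle ends), z up. It lies bristles down on the floor of one bay, roughly along the case's depth, 140 to 170 mm left or right of the case's middle. About 0.18 kg
- jar: closed white jar with a grey lid, 72 mm diameter, 85 mm tall, standing in the bay without the brush. Origin: centre of its underside. To be left alone
- basket: open white plastic laundry basket with slotted sides on the counter to the left of the case, 220 mm (x) by 170 mm (y) outside, 70 mm high, walls and floor 5 mm thick. Loose, 0.6 kg. Origin: centre of its underside, so its inner floor is 5 mm higher
- detergent: white detergent bottle, 90 mm diameter, 200 mm tall, standing beyond the basket; origin: centre of its underside. To be left alone
- mug: white ceramic mug, 80 mm diameter, 90 mm tall, standing behind the case; origin: centre of its underside. To be left alone

How it is judged:
By the outcome, as a careful person would: the job done as asked, in the order asked, and still so for the second after the job is handed in, with the robot touching nothing.
It also fails if it takes over 67 s, if anything falls off the work surface, if the arm or the gripper's body presses on something with over 40 N, if the wrist force passes 120 N, or if a joint passes its speed limit or range.

## Robot

A 7-joint arm with a two-finger parallel gripper is mounted at the origin on the work surface. World frame = base frame: x ahead of the robot, y to its left, z up, the work surface at z = 0. Lengths are in m, angles in rad, forces in N, time in s.
With the tool pointing down it reaches from about 0.4 to 0.85 m from the base axis. Payload 10.4 kg.
Tool frame: the origin (TCP) lies on the front face of the gripper's body, between the roots of the fingers; the fingertips stand 70 mm ahead of it and the grasp point (between the pads) lies 51 mm ahead of it (grasp_offset is the distance from the TCP to the grasp point, in m); z points along the fingers, y is the direction in which the jaws open and shut (so a half turn about z gives the same grasp; the last joint's range is limited). The gripper opens to 87 mm and grips with 3 to 60 N. Pads are 19 mm wide; open, the fingers measure 117 mm over their backs; the gripper's body (75 mm by 190 mm) begins 51 mm behind the grasp point.
Start: joints at [1.293, 0.332, -0.065, 1.46, 0.022, 1.35, -0.088], TCP at [0.158, -0.605, 0.292] pointing down, gripper open.
Joint ranges: [-2.6, 2.6], [-0.5, 2.12], [-1.47, 1.34], [0.16, 2.42], [-1.27, 4.41], [0.06, 2.06], [-2.6, 2.6]. Speed limits (rad/s): [2.22, 2.22, 2.79, 2.79, 3.14, 3.14, 3.14].

## Interface

Orientations are given as a unit quaternion [x, y, z, w].
In Python, from bench import * gives the robot as it stands. The module is installed in compiled form; this text tells all that it offers.
- The arm moves only by the tool arm_command, never from a script. Its argument "commands" is a list of rows, each a list of 3 entries, a list of its own where there are three numbers: the opening in per cent of the stroke, from 0 (shut) to 100 (fully open), then the shift along the tool's x, y, z in m, then the turn, a rotation vector about the tool's x, y, z in rad. A call has exactly 10 rows; each row is the pose to reach, as a shift and turn from the pose commanded when the call began, along the tool's axes at that moment; what a row does not reach only later rows make up. A row lasts 1/12 s, in which the tool goes at most 41.7 mm and 7.16 degrees, less where a joint would pass 70% of its speed; a pose out of reach is approached as far as the arm can. A call with a gripper value outside its range is refused whole. The fingers move at their own pace and stop on an object; "squeeze" is the grip in N (left out, the last holds). Time passes only in rows, so rows that repeat a pose let the fingers close, or fill a call up. It gives the time, the measured TCP pose, the force and the opening at its end, in the units of the state.
- read_state(): the state, without advancing time (a new reading comes with each control period).
- camera(name): name is "side" or "top" or "wrist"; returns a dict with "pixels" (480x640x3 uint8, red, green, blue), "fx", "fy", "cx", "cy" (pixels), "rvec" (rotation vector, rad) and "tvec" (3), from world to camera coordinates, as OpenCV has them; the wrist camera has in their place "mount" (4x4, takes a point from camera to tool coordinates, whose origin is the TCP and whose axes are the flange's). Camera axes: x right, y down, z forward; pixel columns grow to the right and rows downward; lengths in m; the calibration is good to about 2 mm. A picture is of the moment at which its call begins: read the wrist's pose just before it. There is no depth.
- close_job(): hands the job in, once; it reports no verdict.
The state is a dict: "time": time; "joint_positions": joint angles; "joint_vel": joint speeds; "joint_torque": joint torques, N m; "ee_pos": TCP position; "eef_rot": TCP orientation; "ft_force": force on the tool from outside, world axes, zero at the start; "torque": the same for the moment, N m; "width": finger opening in m.
Only numpy, scipy, OpenCV 4.12 (cv2) and the standard library are available. Lean on these libraries where they do the work, as an engineer would, in place of code of your own. Each camera call takes 0.05 s, during which the arm holds its last target.

## Working session

There is one attempt and no reset: what is moved stays moved. The work goes in short steps, Python scripts to look and compute and a tool call to move; the robot and the scene stay as the last step left them, time stands still between calls to the robot, and variables do not carry over. Pictures are saved under pics/ and viewed, and the job is handed in when it is done.

Besides the shell and the picture viewer there is one more tool, called after ">>>" as name([rows], argument=value, ...), one row to a line, values as JSON. arm_command: Moves the arm, as the interface text tells. Its arguments: {"type":"object","properties":{"commands":{"type":"array","items":{"type":"array"}},"squeeze":{"type":"number"}},"required":["commands"]}

```bash
mkdir -p pics; cat > h.py <<'E'
import numpy as np, cv2
from bench import *
from scipy.spatial.transform import Rotation as R
def snap(n,f):
    s=read_state(); c=camera(n); cv2.imwrite('pics/'+f,cv2.cvtColor(c['pixels'],cv2.COLOR_RGB2BGR))
    if n=='wrist':
        T=np.eye(4);T[:3,:3]=R.from_quat(s['eef_rot']).as_matrix();T[:3,3]=s['ee_pos']
        W=T@c['mount']; c['Rwc']=W[:3,:3]; c['o']=W[:3,3]
    else:
        M=R.from_rotvec(np.ravel(c['rvec'])).as_matrix(); c['Rwc']=M.T; c['o']=-M.T@np.ravel(c['tvec'])
    return c
def ray(c,u,v):
    return c['Rwc']@np.array([(u-c['cx'])/c['fx'],(v-c['cy'])/c['fy'],1.])
def onz(c,u,v,z):
    d=ray(c,u,v); return c['o']+d*(z-c['o'][2])/d[2]
def proj(c,p):
    q=c['Rwc'].T@(np.asarray(p)-c['o']); return [c['fx']*q[0]/q[2]+c['cx'],c['fy']*q[1]/q[2]+c['cy']]
E
python3 - <<'E'
from h import *
import pickle
s=read_state();print(s)
for n in('side','top','wrist'):
    c=snap(n,n+'0.png'); pickle.dump(c,open(n+'0.pkl','wb')); print(n,c['o'],c['fx'],c['cx'],c['cy'],c['Rwc'].round(3).tolist())
E
```

```text
{'time': 0.0, 'joint_positions': array([ 1.29341048,  0.3328649 , -0.06468265,  1.46094413,  0.0216362 ,
        1.34990337, -0.08849522]), 'joint_vel': array([ 1.53178328e-03, -9.60939669e-05, -5.49264955e-04,  4.17445505e-04,
        5.44785929e-04, -5.84567129e-04, -1.94461151e-05]), 'joint_torque': array([-6.14491728e-04, -6.23266840e+01,  2.39275920e-02, -3.89900672e+01,
       -6.14430942e-02,  3.98861559e-02,  2.03876684e-04]), 'ee_pos': array([ 0.15742981, -0.60454784,  0.29145685]), 'eef_rot': array([ 9.91895134e-01,  1.27057215e-01, -1.43482387e-04, -6.97131502e-04]), 'ft_force': array([ 0.13064028,  0.48228236, -0.53553361]), 'torque': array([-0.01249429,  0.02221962,  0.01242906]), 'width': 0.0872910210301133}
side [0.31881286 0.22826085 1.20596143] 510.5962229971973 324.2942722957432 241.8654002501319 [[-0.599, -0.758, 0.257], [-0.801, 0.566, -0.196], [0.003, -0.323, -0.946]]
top [0.48831613 0.00526571 1.48397403] 541.7737161156741 325.89414422352365 232.19630073799144 [[-0.01, -0.996, 0.091], [-1.0, 0.012, 0.014], [-0.015, -0.091, -0.996]]
wrist [ 0.23948614 -0.58302246  0.38426908] 364.1676336315861 322.45386947252206 240.84122970544794 [[0.252, -0.922, -0.292], [-0.968, -0.241, -0.074], [-0.002, 0.302, -0.953]]
```

View pics/top0.png

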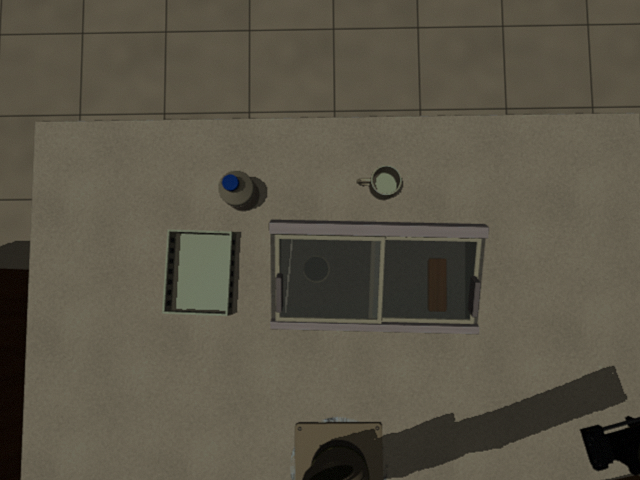

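View pics/side0.png

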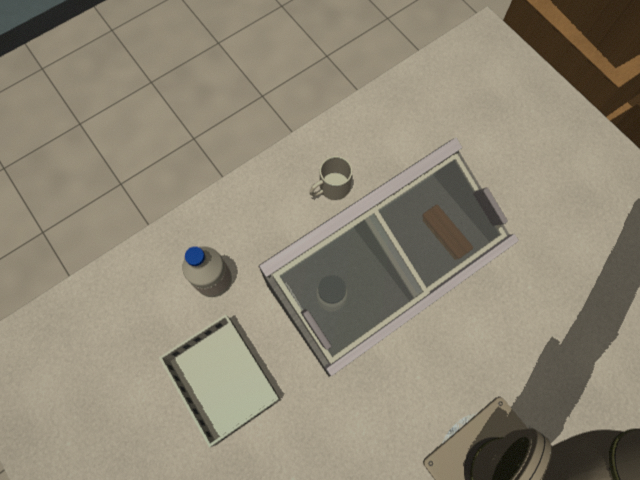

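View pics/wrist0.png

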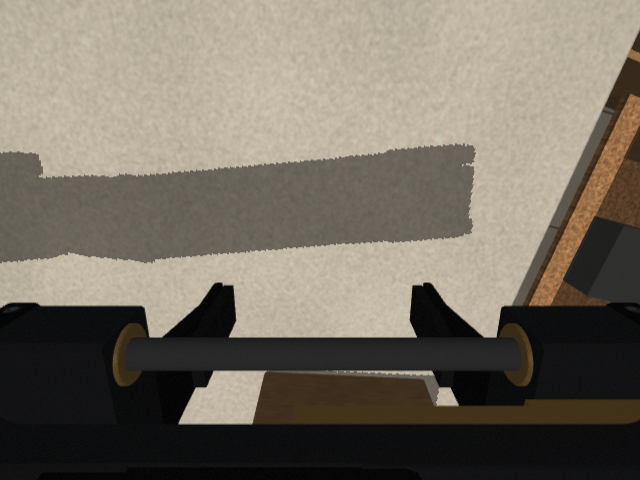

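```bash
python3 - <<'E'
import cv2
t=cv2.imread('pics/top0.png'); s=cv2.imread('pics/side0.png')
c=cv2.resize(t[205:345,255:505],None,fx=3.2,fy=3.2,interpolation=cv2.INTER_CUBIC); c=cv2.convertScaleAbs(c,alpha=1.6,beta=15); cv2.imwrite('pics/t1.png',c)
c=cv2.resize(s[130:390,250:530],None,fx=2.3,fy=2.3,interpolation=cv2.INTER_CUBIC);c=cv2.convertScaleAbs(c,alpha=1.3,beta=5); cv2.imwrite('pics/s1.png',c)
E
```

```text
(no output)
```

View pics/t1.png

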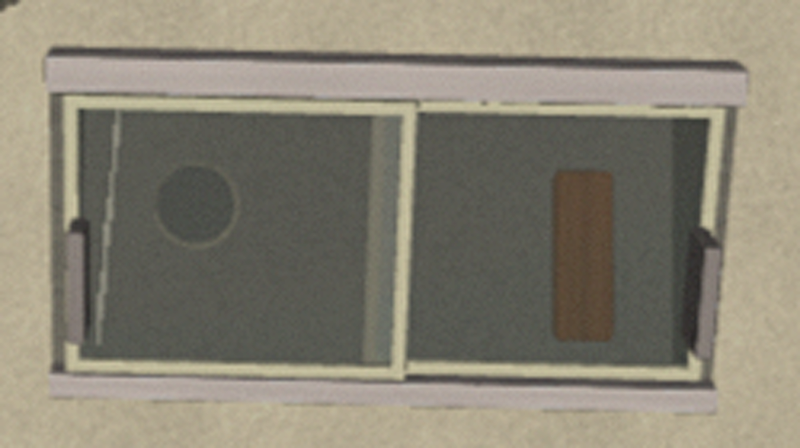

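View pics/s1.png

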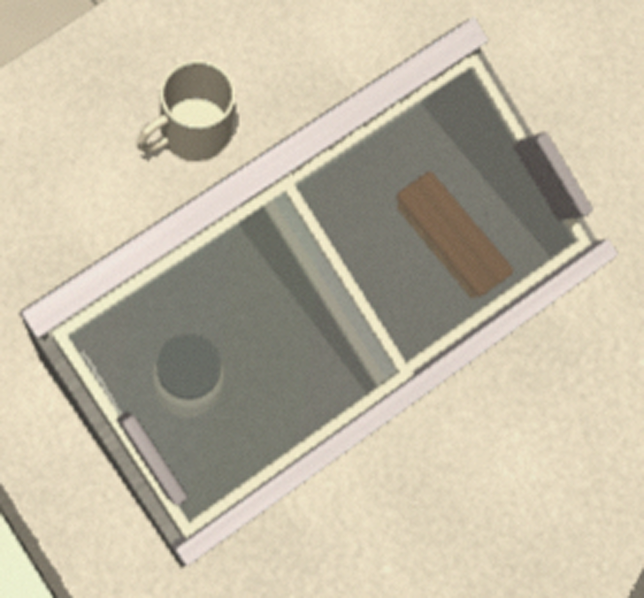

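```bash
python3 - <<'E'
import cv2, numpy as np
t=cv2.imread('pics/top0.png'); s=cv2.imread('pics/side0.png')
def crop(im,u,v,n=26):
    c=im[v-n:v+n,u-n:u+n]; c=cv2.resize(c,(390,390),interpolation=cv2.INTER_NEAREST); return cv2.convertScaleAbs(c,alpha=1.5,beta=10)
# each px =7.5
a=np.hstack([crop(t,476,298),crop(s,490,205)]); cv2.imwrite('pics/pulls.png',a)
E
```

```text
(no output)
```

View pics/pulls.png

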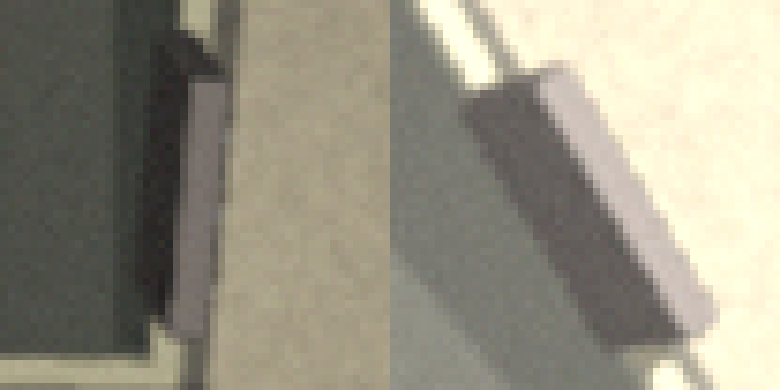

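```bash
cat >> h.py <<'E'
import pickle
def load(n): return pickle.load(open(n+'0.pkl','rb'))
def tri(ca,a,cb,b):
    A=ray(ca,*a);B=ray(cb,*b);A/=np.linalg.norm(A);B/=np.linalg.norm(B)
    k=np.linalg.lstsq(np.c_[A,-B],cb['o']-ca['o'],rcond=None)[0]
    p=ca['o']+A*k[0];q=cb['o']+B*k[1];return (p+q)/2,np.linalg.norm(p-q)
E
python3 - <<'E'
from h import *
np.set_printoptions(precision=4,suppress=True)
t=load('top');s=load('side')
P=lambda x,y:((x+.5)/3.2-.5+255,(y+.5)/3.2-.5+205)
Q=lambda x,y:((x+.5)/2.3-.5+250,(y+.5)/2.3-.5+130)
pts={'pullR_hi':((477.2,282.2),(485.8,187.8)),'pullR_lo':((474.3,315.9),(505.1,220.9)),
'BL':(P(48,50),Q(22,313)),'BR':(P(746,66),Q(474,18)),'FL':(P(51,398),Q(183,565)),'FR':(P(716,412),Q(617,250)),
'pullL_hi':(P(77,232),Q(125,418)),'pullL_lo':(P(75,342),Q(180,500))}
for k,(a,b) in pts.items(): print(k,*tri(t,a,s,b))
for n,z in (('brush',.05),('jarlid',.095)):
  for (x,y) in [(555,171),(612,171),(612,340),(555,340)] if n=='brush' else [(155,205),(238,205),(196,164),(196,247)]: print(n,onz(t,*P(x,y),z))
for (x,y) in [(399,197),(428,173),(511,270),(477,297)]: print('brush side',onz(s,*Q(x,y),.05))
E
```

```text
pullR_hi [ 0.4822 -0.3301  0.2057] 0.002101164096305262
pullR_lo [ 0.4031 -0.3278  0.175 ] 1.9511372270912637e-05
BL [0.6359 0.1579 0.1859] 0.0032282250726096574
BR [ 0.6151 -0.3615  0.2019] 0.004636204119783143
FL [0.3731 0.1675 0.111 ] 0.00511395890155867
FR [ 0.3581 -0.348   0.1276] 0.0019042160420141463
pullL_hi [0.5006 0.1381 0.1871] 0.0020241896621739012
pullL_lo [0.4176 0.1411 0.1682] 0.00022306422817826914
brush [ 0.5471 -0.2435  0.05  ]
brush [ 0.5466 -0.2903  0.05  ]
brush [ 0.4086 -0.2861  0.05  ]
brush [ 0.409  -0.2397  0.05  ]
jarlid [0.5216 0.0843 0.095 ]
jarlid [0.5209 0.0178 0.095 ]
jarlid [0.554  0.0512 0.095 ]
jarlid [0.4878 0.0517 0.095 ]
brush side [ 0.5434 -0.245   0.05  ]
brush side [ 0.5459 -0.2877  0.05  ]
brush side [ 0.4117 -0.2853  0.05  ]
brush side [ 0.4109 -0.2376  0.05  ]
```

```bash
python3 - <<'E'
from h import *
np.set_printoptions(precision=4,suppress=True)
t=load('top');s=load('side')
P=lambda x,y:((x+.5)/3.2-.5+255,(y+.5)/3.2-.5+205)
Q=lambda x,y:((x+.5)/2.3-.5+250,(y+.5)/2.3-.5+130)
K=[('pRhi',(477.2,282.2),(485.8,187.8),(-.0087,-.238,.190)),('pRlo',(474.3,315.9),(505.1,220.9),(-.0933,-.238,.160)),
('pLhi',P(77,232),Q(125,418),(-.0087,.238,.190)),('pLlo',P(75,342),Q(180,500),(-.0933,.238,.160)),
('BL',P(48,50),Q(22,313),(.130,.262,.195)),('BR',P(746,66),Q(474,18),(.130,-.262,.195)),('FL',P(51,398),Q(183,565),(-.130,.262,.112)),('FR',P(716,412),Q(617,250),(-.130,-.262,.112))]
for cams in ((0,),(1,),(0,1)):
  A=[];B=[]
  for n,a,b,m in K:
    for i in cams:
      A.append(m[:2]);B.append(onz((t,s)[i],*((a,b)[i]),m[2])[:2])
  A=np.array(A);B=np.array(B);a0=A-A.mean(0);b0=B-B.mean(0)
  th=np.arctan2((a0[:,0]*b0[:,1]-a0[:,1]*b0[:,0]).sum(),(a0*b0).sum());M=np.array([[np.cos(th),-np.sin(th)],[np.sin(th),np.cos(th)]])
  o=B.mean(0)-M@A.mean(0);print(np.degrees(th),o);print(((B-o)@M-A)*1000)
# brush by mask
for c,n in((t,'top'),(s,'side')):
  im=cv2.cvtColor(c['pixels'],cv2.COLOR_RGB2HSV); 
  m=((im[...,0]<14)&(im[...,1]>90)&(im[...,2]>40)).astype(np.uint8); m[:150]=0; m[350:]=0; m[:,:300]=0; m[:,480:]=0
  k,_=cv2.findContours(m,0,1); k=max(k,key=cv2.contourArea); b=cv2.boxPoints(cv2.minAreaRect(k)); w=np.array([onz(c,*q,.05) for q in b]); print(n,cv2.contourArea(k),w,w.mean(0))
  g=c['pixels'].astype(int)
  # basket
  hs=im; m=((im[...,2]>150)).astype(np.uint8)
E
```

```text
-1.8913786880603072 [ 0.4983 -0.098 ]
[[ 1.1973  1.9879]
 [ 4.8679  1.2922]
 [ 2.4735 -2.9684]
 [ 4.1626 -0.9272]
 [-0.8917 -1.5675]
 [-1.9491  1.8738]
 [-5.7676 -2.5765]
 [-4.0928  2.8858]]
-1.8785041867114651 [ 0.4991 -0.0998]
[[ 1.2834 -1.9604]
 [ 6.3002 -1.0575]
 [ 2.6181  0.7753]
 [ 4.7924 -0.4486]
 [-5.7775 -0.5097]
 [-5.2415 -1.1237]
 [-2.8312  2.7524]
 [-1.1439  1.5722]]
-1.8849231739233647 [ 0.4987 -0.0989]
[[ 0.736   2.8946]
 [ 1.745  -2.867 ]
 [ 4.4065  2.2079]
 [ 6.7617 -1.973 ]
 [ 2.0652 -2.062 ]
 [ 3.0261 -0.1311]
 [ 3.7546 -0.0114]
 [ 5.2005 -1.3643]
 [-1.2971 -0.6763]
 [-5.372  -1.4016]
 [-2.4131  2.7651]
 [-4.7773 -2.0155]
 [-6.1731 -1.6554]
 [-2.4262  1.8317]
 [-4.5568  3.8066]
 [-0.68    0.6517]]
top 2.5 [[ 0.5083 -0.259   0.05  ]
 [ 0.5145 -0.2613  0.05  ]
 [ 0.5102 -0.2737  0.05  ]
 [ 0.5039 -0.2714  0.05  ]] [ 0.5092 -0.2663  0.05  ]
side 0.0 [[ 0.4203 -0.2743  0.05  ]
 [ 0.4203 -0.2743  0.05  ]
 [ 0.4217 -0.2723  0.05  ]
 [ 0.4217 -0.2723  0.05  ]] [ 0.421  -0.2733  0.05  ]
```

```bash
python3 - <<'E'
import cv2
t=cv2.imread('pics/top0.png'); s=cv2.imread('pics/side0.png')
c=cv2.resize(t[160:330,150:270],None,fx=3.5,fy=3.5,interpolation=cv2.INTER_NEAREST)
d=cv2.resize(s[300:460,150:290],(521,595),interpolation=cv2.INTER_NEAREST)
import numpy as np
print(c.shape); cv2.imwrite('pics/b.png',cv2.convertScaleAbs(c,alpha=1.5)); cv2.imwrite('pics/b2.png',d)
E
```

```text
(595, 420, 3)
```

View pics/b.png

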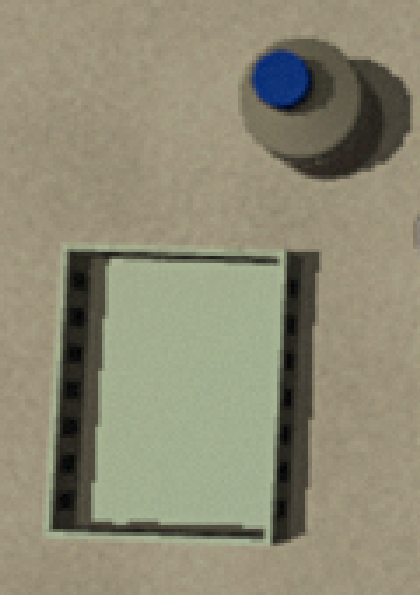

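View pics/b2.png

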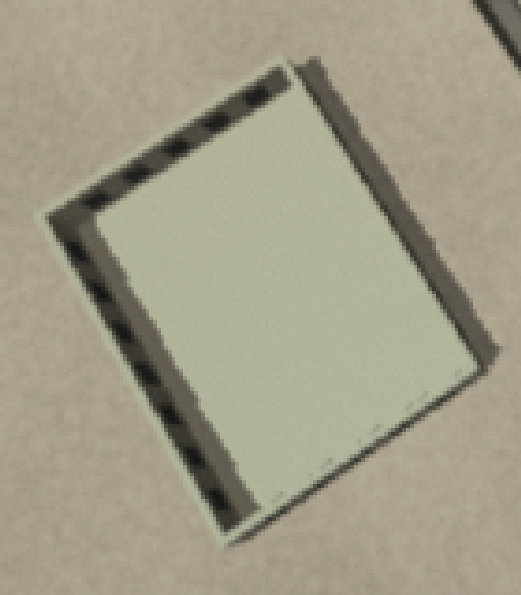

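```bash
python3 - <<'E'
from h import *
t=load('top');w=load('wrist')
s=read_state();M=R.from_quat(s['eef_rot']).as_matrix();print(M.round(3));print('cam in tool',M.T@(w['o']-s['ee_pos']), (M.T@w['Rwc']).round(2).tolist())
for p in [(0,0,0),(0,.095,0),(0,-.095,0),(.0375,-.095,0),(-.0375,-.095,0),(0,-.05,.07),(0,.05,.07)]: print(p,proj(t,s['ee_pos']+M@np.array(p)),proj(w,s['ee_pos']+M@np.array(p)))
c=cv2.imread('pics/top0.png')[400:480,560:640]; cv2.imwrite('pics/g.png',cv2.convertScaleAbs(cv2.resize(c,(560,560),interpolation=cv2.INTER_NEAREST),alpha=3,beta=20))
E
```

```text
[[ 0.968  0.252 -0.   ]
 [ 0.252 -0.968  0.001]
 [-0.    -0.001 -1.   ]]
cam in tool [ 0.08478981 -0.000322   -0.0926302 ] [[0.0, -0.95, -0.3], [1.0, 0.0, -0.0], [0.0, -0.3, 0.95]]
(0, 0, 0) [np.float64(623.5739498507487), np.float64(435.1316012532797)] [np.float64(323.70863477639915), np.float64(410.052842458705)]
(0, 0.095, 0) [np.float64(666.5186488254187), np.float64(423.2197719379277)] [np.float64(627.7061338195941), np.float64(410.31830909280075)]
(0, -0.095, 0) [np.float64(580.5559907103376), np.float64(447.06375118120457)] [np.float64(20.13792556139134), np.float64(409.78774851997525)]
(0.0375, -0.095, 0) [np.float64(575.173189987679), np.float64(429.4687660846598)] [np.float64(-13.1305603543463), np.float64(301.5572712366017)]
(-0.0375, -0.095, 0) [np.float64(585.9710254999304), np.float64(464.7641011159683)] [np.float64(47.401101579053034), np.float64(498.4814919060025)]
(0, -0.05, 0.07) [np.float64(585.6381705076597), np.float64(432.26482784449286)] [np.float64(222.59515547938975), np.float64(304.9138662050036)]
(0, 0.05, 0.07) [np.float64(628.3073846106363), np.float64(420.4407308091555)] [np.float64(424.20946549233975), np.float64(305.040939994741)]
```

View pics/g.png

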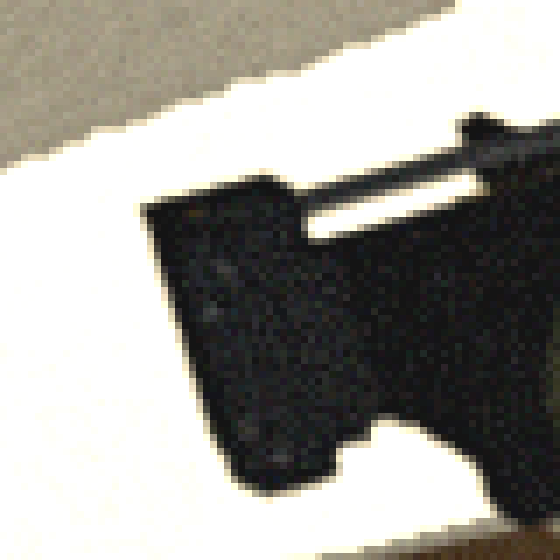

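```bash
cat >> h.py <<'E'
OC=np.array([.4985,-.099]);YC=np.radians(-1.89)
MC=np.array([[np.cos(YC),-np.sin(YC)],[np.sin(YC),np.cos(YC)]])
def c2w(x,y): return OC+MC@np.array([x,y])
def w2c(p): return MC.T@(np.asarray(p)[:2]-OC)
def down(yawdeg): # tool down, tool x axis at world yaw
    a=np.radians(yawdeg); x=np.array([np.cos(a),np.sin(a),0]);z=np.array([0,0,-1.]);return np.c_[x,np.cross(z,x),z]
def rel(pos,Rt):
    s=read_state();M=R.from_quat(s['eef_rot']).as_matrix()
    print('shift',(M.T@(np.asarray(pos)-s['ee_pos'])).round(4),'turn',R.from_matrix(M.T@Rt).as_rotvec().round(4))
def st():
    s=read_state();M=R.from_quat(s['eef_rot']).as_matrix()
    print('t',round(s['time'],2),'p',s['ee_pos'].round(4),'case',w2c(s['ee_pos']).round(4),'yaw',np.degrees(np.arctan2(M[1,0],M[0,0])).round(2),'zax',M[:,2].round(3),'f',s['ft_force'].round(2),'w',s['width'].round(4),'q',s['joint_positions'].round(2))
E
python3 - <<'E'
from h import *
rel([*c2w(-.05,-.28),.30],down(-1.9))
E
```

```text
shift [ 0.33   -0.149  -0.0082] turn [-1.10e-03  2.00e-04  2.88e-01]
```

>>> arm_command([
  [0,[0.033,-0.015,-0.001],[0,0,0.03]],
  [0,[0.066,-0.03,-0.002],[0,0,0.06]],
  [0,[0.099,-0.045,-0.003],[0,0,0.09]],
  [0,[0.132,-0.06,-0.004],[0,0,0.12]],
  [0,[0.165,-0.075,-0.004],[0,0,0.15]],
  [0,[0.198,-0.09,-0.005],[0,0,0.18]],
  [0,[0.231,-0.105,-0.006],[0,0,0.21]],
  [0,[0.264,-0.12,-0.007],[0,0,0.24]],
  [0,[0.297,-0.135,-0.008],[0,0,0.27]],
  [0,[0.33,-0.149,-0.008],[0,0,0.288]],
], squeeze=20)

```text
time: 0.98
ee_pos: [0.4405, -0.376, 0.3004]
eef_rot: [1.0, -0.017, 0.0, 0.0]
ft_force: [0.7, -0.5, 0.4]
width: 0.028
```

```bash
python3 - <<'E'
from h import *
st(); snap('wrist','w1.png'); rel([*c2w(-.05,-.28),.222],down(-1.89))
E
```

```text
Traceback (most recent call last):
  File "h.py", line 35, in st
    print('t',round(s['time'],2),'p',s['ee_pos'].round(4),'case',w2c(s['ee_pos']).round(4),'yaw',np.degrees(np.arctan2(M[1,0],M[0,0])).round(2),'zax',M[:,2].round(3),'f',s['ft_force'].round(2),'w',s['width'].round(4),'q',s['joint_positions'].round(2))
                                                                                                                                                                                                     ^^^^^^^^^^^^^^^^
AttributeError: 'float' object has no attribute 'round'
```

```bash
sed -i "s/s\['width'\].round(4)/round(float(s['width']),4)/" h.py; python3 - <<'E'
from h import *
st(); c=snap('wrist','w1.png'); pickle.dump(c,open('w10.pkl','wb')); rel([*c2w(-.05,-.28),.222],down(-1.89))
E
```

```text
t 0.98 p [ 0.4405 -0.376   0.3004] case [-0.0489 -0.2788] yaw -2.0 zax [ 0. -0. -1.] f [ 0.69 -0.49  0.37] w 0.028 q [ 0.85  0.24 -0.26  1.56  0.06  1.34 -1.03]
shift [-0.0074  0.0079  0.0782] turn [-0.003  -0.003   0.0063]
```

View pics/w1.png

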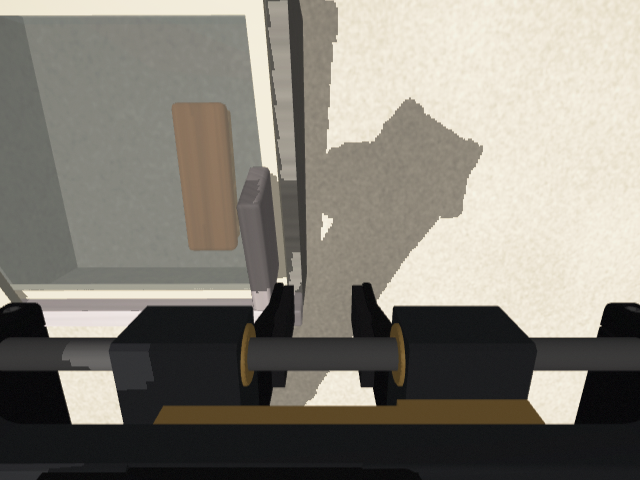

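>>> arm_command([
  [0,[0,0,0.03],[0,0,0]],
  [0,[0,0,0.06],[0,0,0]],
  [0,[0,0,0.078],[0,0,0]],
  [0,[0,0,0.078],[0,0,0]],
  [0,[0,-0.012,0.078],[0,0,0]],
  [0,[0,-0.022,0.078],[0,0,0]],
  [0,[0,-0.034,0.078],[0,0,0]],
  [0,[0,-0.046,0.078],[0,0,0]],
  [0,[0,-0.06,0.078],[0,0,0]],
  [0,[0,-0.075,0.078],[0,0,0]],
])

```text
time: 1.87
ee_pos: [0.4423, -0.3015, 0.2235]
eef_rot: [1.0, -0.017, 0.001, 0.001]
ft_force: [-0.4, -3.1, 3.3]
width: 0.0006
```

```bash
python3 - <<'E'
from h import *
st(); snap('top','t2.png'); st()
E
```

```text
t 1.87 p [ 0.4423 -0.3015  0.2235] case [-0.0495 -0.2042] yaw -1.91 zax [ 0.002 -0.002 -1.   ] f [-0.41 -3.11  3.33] w 0.0006 q [ 0.78  0.2  -0.3   1.78  0.07  1.17 -1.14]
t 1.92 p [ 0.443  -0.2979  0.2232] case [-0.0489 -0.2006] yaw -1.71 zax [ 0.001  0.    -1.   ] f [ 2.42  2.77 -0.86] w 0.0005 q [ 0.78  0.2  -0.31  1.78  0.06  1.17 -1.15]
```

View pics/t2.png

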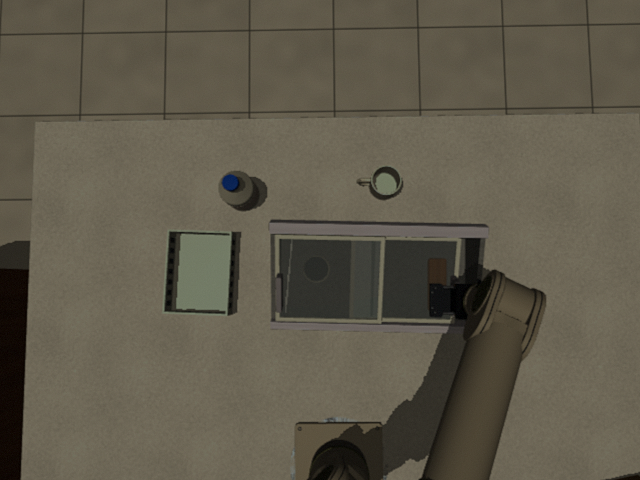

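>>> arm_command([
  [0,[0,-0.018,0],[0,0,0]],
  [0,[0,-0.036,0],[0,0,0]],
  [0,[0,-0.054,0],[0,0,0]],
  [0,[0,-0.072,0],[0,0,0]],
  [0,[0,-0.088,0],[0,0,0]],
  [0,[0,-0.1,0],[0,0,0]],
  [0,[0,-0.11,0],[0,0,0]],
  [0,[0,-0.117,0],[0,0,0]],
  [0,[0,-0.121,0],[0,0,0]],
  [0,[0,-0.124,0],[0,0,0]],
])

```text
time: 2.75
ee_pos: [0.4459, -0.1784, 0.2222]
eef_rot: [1.0, -0.017, -0.0, 0.0]
ft_force: [1.1, -3.0, 2.4]
width: 0.0005
```

```bash
python3 - <<'E'
from h import *
st(); snap('top','t3.png'); snap('side','s3.png');st()
E
```

```text
t 2.75 p [ 0.4459 -0.1784  0.2222] case [-0.0499 -0.0811] yaw -1.9 zax [-0. -0. -1.] f [ 1.14 -3.03  2.44] w 0.0005 q [ 0.67  0.09 -0.4   1.91  0.04  1.15 -1.35]
t 2.85 p [ 0.4458 -0.1783  0.222 ] case [-0.0501 -0.081 ] yaw -1.89 zax [-0.001  0.    -1.   ] f [ 0.76 -0.37 -0.1 ] w 0.0005 q [ 0.67  0.09 -0.4   1.91  0.04  1.15 -1.35]
```

View pics/s3.png

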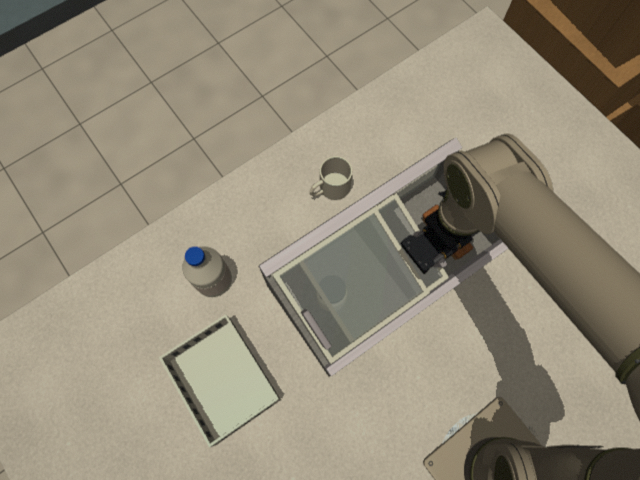

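>>> arm_command([
  [0,[0,-0.002,0],[0,0,0]],
  [0,[0,-0.004,0],[0,0,0]],
  [0,[0,-0.005,0],[0,0,0]],
  [0,[0,-0.006,0],[0,0,0]],
  [0,[0,-0.007,0],[0,0,0]],
  [0,[0,-0.008,0],[0,0,0]],
  [0,[0,-0.009,0],[0,0,0]],
  [0,[0,-0.01,0],[0,0,0]],
  [0,[0,-0.01,0],[0,0,0]],
  [0,[0,-0.01,0],[0,0,0]],
])

```text
time: 3.68
ee_pos: [0.4462, -0.1684, 0.2222]
eef_rot: [1.0, -0.017, -0.0, -0.0]
ft_force: [-0.0, -0.3, -0.8]
width: 0.0005
```

```bash
python3 - <<'E'
from h import *
st()
E
```

```text
t 3.68 p [ 0.4462 -0.1684  0.2222] case [-0.0499 -0.0711] yaw -1.89 zax [-0.  0. -1.] f [-0.   -0.35 -0.82] w 0.0005 q [ 0.66  0.09 -0.41  1.91  0.04  1.15 -1.37]
```

>>> arm_command([
  [0,[0,-0.001,0],[0,0,0]],
  [0,[0,-0.002,0],[0,0,0]],
  [0,[0,-0.003,0],[0,0,0]],
  [0,[0,-0.004,0],[0,0,0]],
  [0,[0,-0.005,0],[0,0,0]],
  [0,[0,-0.006,0],[0,0,0]],
  [0,[0,-0.007,0],[0,0,0]],
  [0,[0,-0.007,0],[0,0,0]],
  [0,[0,-0.007,0],[0,0,0]],
  [0,[0,-0.007,0],[0,0,0]],
])

```text
time: 4.52
ee_pos: [0.4462, -0.1648, 0.2223]
eef_rot: [1.0, -0.018, 0.0, 0.002]
ft_force: [0.4, -15.1, -5.0]
width: 0.0007
```

```bash
python3 - <<'E'
from h import *
st()
E
```

```text
t 4.52 p [ 0.4462 -0.1648  0.2223] case [-0.0501 -0.0674] yaw -2.09 zax [ 0.001 -0.004 -1.   ] f [  0.38 -15.08  -5.02] w 0.0007 q [ 0.65  0.08 -0.41  1.92  0.04  1.15 -1.38]
```

```bash
python3 - <<'E'
from h import *
rel([*c2w(-.043,-.164),.27],down(-41.9))
E
```

```text
shift [ 0.0075  0.0967 -0.0474] turn [ 0.0035 -0.0021  0.6949]
```

>>> arm_command([
  [0,[0,0.02,0],[0,0,0]],
  [0,[0,0.03,-0.03],[0,0,0]],
  [0,[0.002,0.05,-0.047],[0,0,0.1]],
  [20,[0.004,0.07,-0.047],[0,0,0.2]],
  [100,[0.006,0.09,-0.047],[0,0,0.3]],
  [100,[0.0075,0.097,-0.047],[0,0,0.42]],
  [100,[0.0075,0.097,-0.047],[0,0,0.54]],
  [100,[0.0075,0.097,-0.047],[0,0,0.65]],
  [100,[0.0075,0.097,-0.047],[0,0,0.695]],
  [100,[0.0075,0.097,-0.047],[0,0,0.695]],
], squeeze=40)

```text
time: 5.35
ee_pos: [0.4511, -0.2583, 0.2693]
eef_rot: [0.934, -0.357, 0.0, -0.0]
ft_force: [0.1, 0.2, 0.6]
width: 0.0392
```

```bash
python3 - <<'E'
from h import *
st(); c=snap('wrist','w4.png'); pickle.dump(c,open('w40.pkl','wb')); snap('side','s4.png'); st()
E
```

```text
t 5.35 p [ 0.4511 -0.2583  0.2693] case [-0.0421 -0.1608] yaw -41.82 zax [ 0.     0.001 -1.   ] f [0.13 0.2  0.61] w 0.0392 q [ 0.71  0.13 -0.3   1.76  0.04  1.26 -1.9 ]
t 5.45 p [ 0.451  -0.2584  0.2693] case [-0.0422 -0.1609] yaw -41.57 zax [ 0.  0. -1.] f [-0.11  0.11  0.59] w 0.0471 q [ 0.71  0.13 -0.3   1.76  0.04  1.26 -1.9 ]
```

View pics/w4.png

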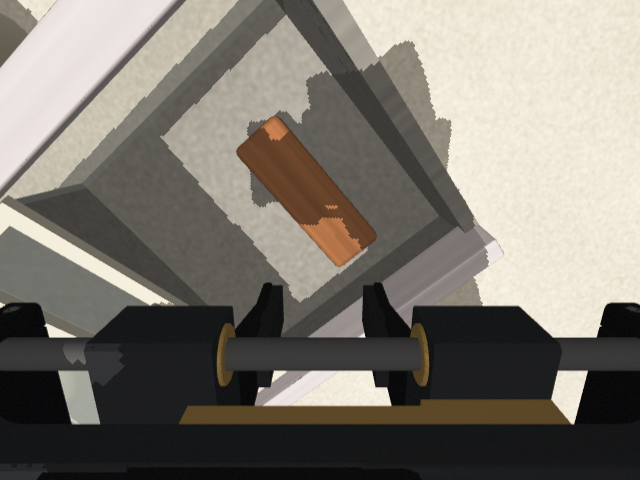

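View pics/s4.png

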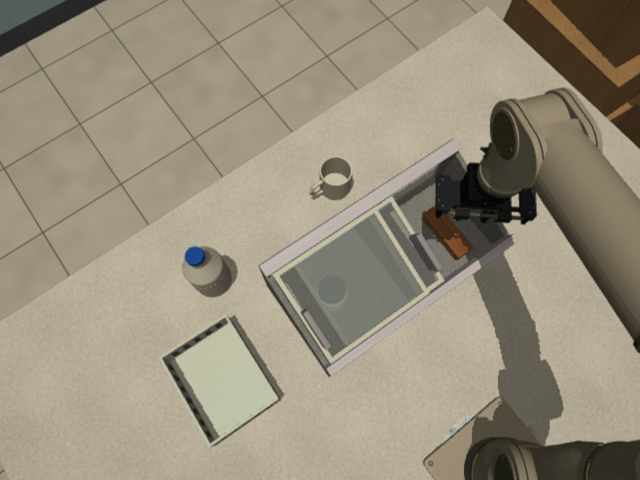

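```bash
python3 - <<'E'
from h import *
c=pickle.load(open('w40.pkl','rb'))
for q in [(237,152),(278,116),(376,240),(338,266)]:
    p=onz(c,*q,.05); print(q,p.round(4),w2c(p).round(4))
im=cv2.imread('pics/w4.png')[0:300,240:520]; cv2.imwrite('pics/w4z.png',cv2.resize(im,None,fx=2,fy=2,interpolation=cv2.INTER_CUBIC))
# predicted wall lines: outer y=-.262, inner -.250 at slope plane
for y in(-.250,-.262):
  for x in (-.13,-.11,-.05,0,.05,.1):
    z=.085+(x+.13)*np.tan(np.radians(20)); print(y,x,np.round(proj(c,[*c2w(x,y),z]),0))
print('door edge/fin'); 
for y in (-.065,): 
  for x in(-.1,0,.05): print(x,np.round(proj(c,[*c2w(x,y),.085+(x+.13)*.364+.006]),0))
E
```

```text
(237, 152) [ 0.5465 -0.2457  0.05  ] [ 0.0528 -0.145 ]
(278, 116) [ 0.5442 -0.2909  0.05  ] [ 0.052  -0.1903]
(376, 240) [ 0.4096 -0.2834  0.05  ] [-0.0828 -0.1872]
(338, 266) [ 0.4134 -0.2415  0.05  ] [-0.0803 -0.1452]
-0.25 -0.13 [480. 248.]
-0.25 -0.11 [470. 232.]
-0.25 -0.05 [434. 176.]
-0.25 0 [395. 115.]
-0.25 0.05 [343.  36.]
-0.25 0.1 [274. -72.]
-0.262 -0.13 [493. 239.]
-0.262 -0.11 [483. 223.]
-0.262 -0.05 [448. 165.]
-0.262 0 [411. 102.]
-0.262 0.05 [362.  19.]
-0.262 0.1 [294. -94.]
door edge/fin
-0.1 [281. 363.]
0 [177. 300.]
0.05 [104. 256.]
```

View pics/w4z.png

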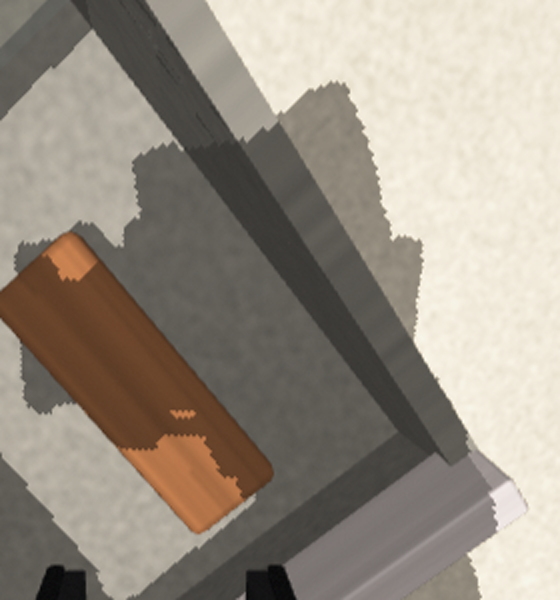

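```bash
python3 - <<'E'
from h import *
rel([*c2w(-.044,-.164),.113],down(-41.9))
E
```

```text
shift [0.0006 0.0036 0.1563] turn [-0.0004 -0.0001  0.0057]
```

>>> arm_command([
  [100,[0,0.003,0.03],[0,0,0]],
  [100,[0.001,0.0035,0.06],[0,0,0]],
  [100,[0.001,0.0035,0.09],[0,0,0]],
  [100,[0.001,0.0035,0.11],[0,0,0]],
  [100,[0.001,0.0035,0.125],[0,0,0]],
  [100,[0.001,0.0035,0.13],[0,0,0]],
  [100,[0.001,0.0035,0.135],[0,0,0]],
  [100,[0.001,0.0035,0.138],[0,0,0]],
  [100,[0.001,0.0035,0.14],[0,0,0]],
  [100,[0.001,0.0035,0.14],[0,0,0]],
])

```text
time: 6.28
ee_pos: [0.4495, -0.2622, 0.1297]
eef_rot: [0.934, -0.356, 0.0, 0.0]
ft_force: [-0.1, -0.2, 0.6]
width: 0.0871
```

```bash
python3 - <<'E'
from h import *
st(); c=snap('wrist','w5.png'); snap('side','s5.png'); st()
E
```

```text
t 6.28 p [ 0.4495 -0.2622  0.1297] case [-0.0436 -0.1647] yaw -41.7 zax [ 0.001 -0.001 -1.   ] f [-0.06 -0.15  0.64] w 0.0871 q [ 0.7   0.28 -0.29  1.9   0.09  0.97 -1.93]
t 6.38 p [ 0.4495 -0.2623  0.13  ] case [-0.0435 -0.1648] yaw -41.72 zax [ 0.001 -0.001 -1.   ] f [ 0.45 -0.19 -0.24] w 0.0869 q [ 0.7   0.28 -0.29  1.9   0.09  0.97 -1.93]
```

View pics/w5.png

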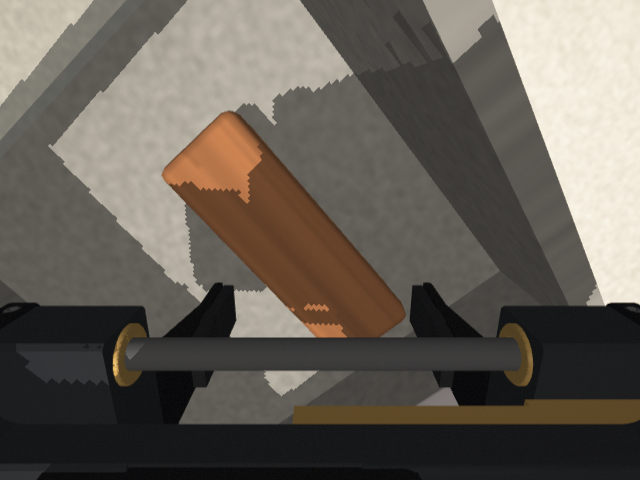

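View pics/s5.png

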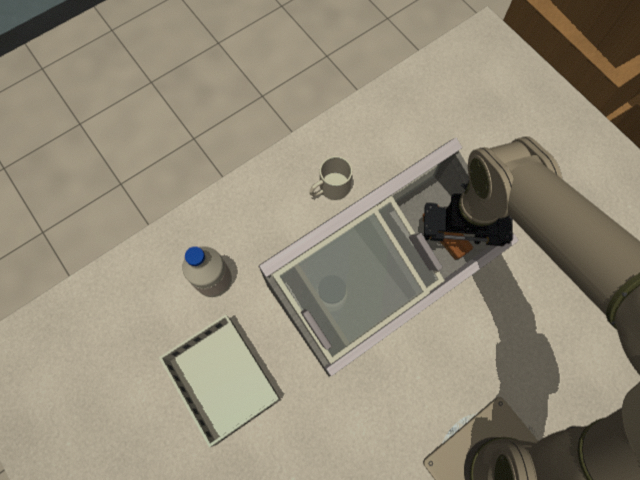

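>>> arm_command([
  [100,[0,0,0.002],[0,0,0]],
  [100,[0,0,0.004],[0,0,0]],
  [100,[0,0,0.006],[0,0,0]],
  [100,[0,0,0.008],[0,0,0]],
  [100,[0,0,0.009],[0,0,0]],
  [100,[0,0,0.01],[0,0,0]],
  [100,[0,0,0.011],[0,0,0]],
  [100,[0,0,0.012],[0,0,0]],
  [100,[0,0,0.013],[0,0,0]],
  [100,[0,0,0.013],[0,0,0]],
])

```text
time: 7.22
ee_pos: [0.4491, -0.262, 0.1161]
eef_rot: [0.934, -0.356, -0.0, 0.0]
ft_force: [-0.2, -0.2, -0.0]
width: 0.0868
```

```bash
python3 - <<'E'
from h import *
st()
E
```

```text
t 7.22 p [ 0.4491 -0.262   0.1161] case [-0.044  -0.1646] yaw -41.72 zax [-0.  0. -1.] f [-0.18 -0.19 -0.  ] w 0.0868 q [ 0.69  0.3  -0.29  1.91  0.1   0.95 -1.94]
```

Free so far; 6 mm more, then close gently.

>>> arm_command([
  [100,[0,0,0.001],[0,0,0]],
  [100,[0,0,0.002],[0,0,0]],
  [100,[0,0,0.003],[0,0,0]],
  [100,[0,0,0.004],[0,0,0]],
  [100,[0,0,0.0045],[0,0,0]],
  [100,[0,0,0.005],[0,0,0]],
  [100,[0,0,0.0055],[0,0,0]],
  [100,[0,0,0.006],[0,0,0]],
  [100,[0,0,0.006],[0,0,0]],
  [100,[0,0,0.006],[0,0,0]],
])

```text
time: 8.05
ee_pos: [0.4494, -0.2623, 0.1115]
eef_rot: [0.934, -0.356, 0.0, 0.0]
ft_force: [-3.9, 3.6, 14.7]
width: 0.0871
```

```bash
python3 - <<'E'
from h import *
st()
E
```

```text
t 8.05 p [ 0.4494 -0.2623  0.1115] case [-0.0437 -0.1648] yaw -41.74 zax [ 0.    -0.001 -1.   ] f [-3.94  3.55 14.67] w 0.0871 q [ 0.69  0.3  -0.28  1.92  0.11  0.94 -1.94]
```

>>> arm_command([
  [100,[0,0,-0.002],[0,0,0]],
  [60,[0,0,-0.002],[0,0,0]],
  [40,[0,0,-0.002],[0,0,0]],
  [40,[0,0,-0.002],[0,0,0]],
  [40,[0,0,-0.002],[0,0,0]],
  [40,[0,0,-0.002],[0,0,0]],
  [40,[0,0,-0.002],[0,0,0]],
  [40,[0,0,-0.002],[0,0,0]],
  [40,[0,0,-0.002],[0,0,0]],
  [40,[0,0,-0.002],[0,0,0]],
], squeeze=15)

```text
time: 8.88
ee_pos: [0.4493, -0.2621, 0.1122]
eef_rot: [0.934, -0.356, 0.0, 0.0]
ft_force: [1.5, -1.2, 0.1]
width: 0.055
```

```bash
python3 - <<'E'
from h import *
st(); c=snap('wrist','w6.png'); pickle.dump(c,open('w60.pkl','wb')); snap('side','s6.png'); st()
E
```

```text
t 8.88 p [ 0.4493 -0.2621  0.1122] case [-0.0438 -0.1646] yaw -41.72 zax [ 0. -0. -1.] f [ 1.54 -1.16  0.14] w 0.055 q [ 0.69  0.3  -0.28  1.92  0.1   0.94 -1.94]
t 8.98 p [ 0.4492 -0.2621  0.1123] case [-0.0439 -0.1646] yaw -41.72 zax [ 0. -0. -1.] f [ 1.28 -1.41  0.78] w 0.0551 q [ 0.69  0.3  -0.28  1.92  0.1   0.94 -1.94]
```

View pics/w6.png

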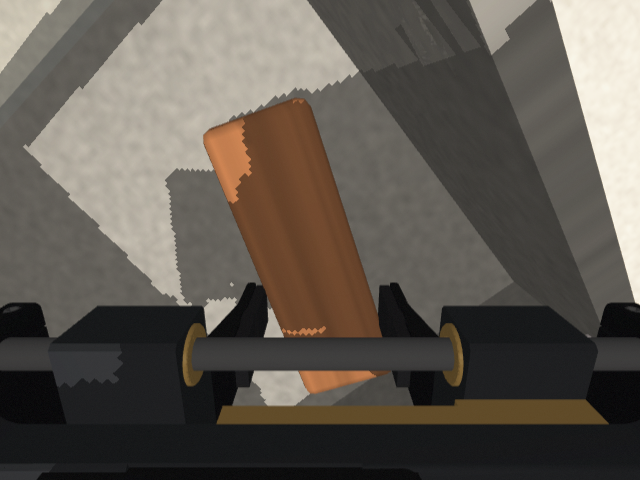

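>>> arm_command([
  [30,[0,0,0],[0,0,0]],
  [30,[0,0,0],[0,0,0]],
  [30,[0,0,0],[0,0,0]],
  [30,[0,0,0],[0,0,0]],
  [30,[0,0,0],[0,0,0]],
  [30,[0,0,0],[0,0,0]],
  [30,[0,0,0],[0,0,0]],
  [30,[0,0,0],[0,0,0]],
  [30,[0,0,0],[0,0,0]],
  [30,[0,0,0],[0,0,0]],
], squeeze=45)

```text
time: 9.82
ee_pos: [0.4492, -0.2621, 0.1122]
eef_rot: [0.934, -0.356, -0.0, 0.0]
ft_force: [1.1, -0.6, 0.8]
width: 0.0533
```

```bash
python3 - <<'E'
from h import *
st(); c=snap('wrist','w7.png'); pickle.dump(c,open('w70.pkl','wb'))
E
```

```text
t 9.82 p [ 0.4492 -0.2621  0.1122] case [-0.0439 -0.1646] yaw -41.72 zax [-0. -0. -1.] f [ 1.07 -0.57  0.83] w 0.0533 q [ 0.69  0.3  -0.28  1.92  0.1   0.94 -1.94]
```

View pics/w7.png

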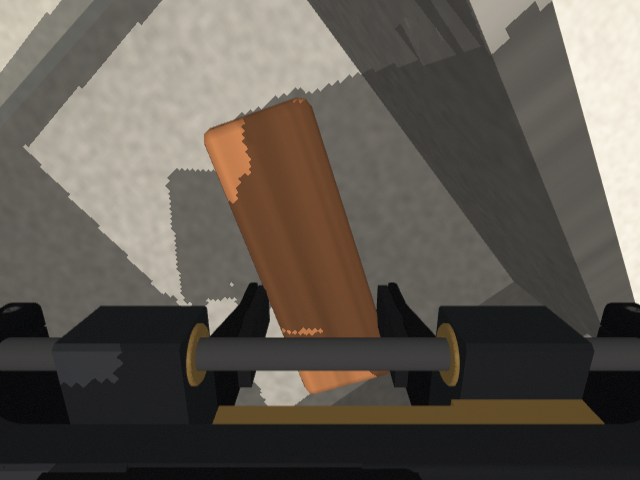

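>>> arm_command([
  [30,[0,0,0],[0,0,0.06]],
  [30,[0,0,0],[0,0,0.12]],
  [30,[-0.001,-0.001,0],[0,0,0.18]],
  [30,[-0.003,-0.003,0],[0,0,0.24]],
  [30,[-0.005,-0.006,0],[0,0,0.3]],
  [30,[-0.007,-0.008,0],[0,0,0.36]],
  [30,[-0.008,-0.009,0],[0,0,0.42]],
  [30,[-0.008,-0.009,0],[0,0,0.47]],
  [30,[-0.008,-0.009,0],[0,0,0.5]],
  [30,[-0.008,-0.009,0],[0,0,0.5]],
])

```text
time: 10.7
ee_pos: [0.4492, -0.2498, 0.1123]
eef_rot: [0.817, -0.577, -0.0, -0.0]
ft_force: [-0.3, 0.7, 1.5]
width: 0.0529
```

```bash
python3 - <<'E'
from h import *
st(); c=snap('wrist','w8.png'); pickle.dump(c,open('w80.pkl','wb'));snap('side','s8.png')
E
```

```text
t 10.7 p [ 0.4492 -0.2498  0.1123] case [-0.0443 -0.1523] yaw -70.45 zax [-0.  0. -1.] f [-0.32  0.69  1.48] w 0.0529 q [ 0.61  0.28 -0.22  1.93  0.08  0.93 -2.44]
```

View pics/w8.png

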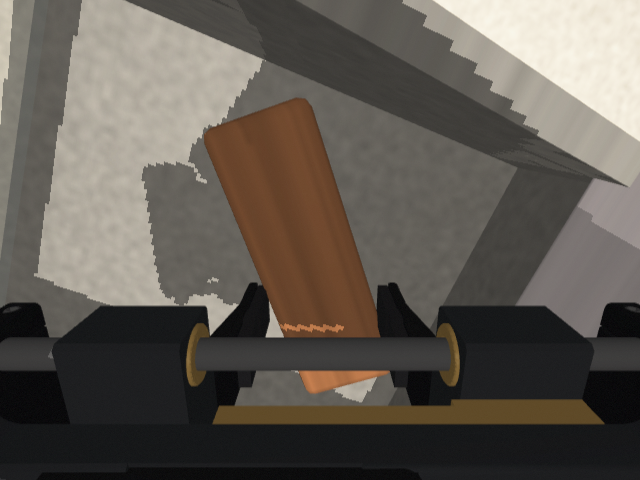

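View pics/s8.png

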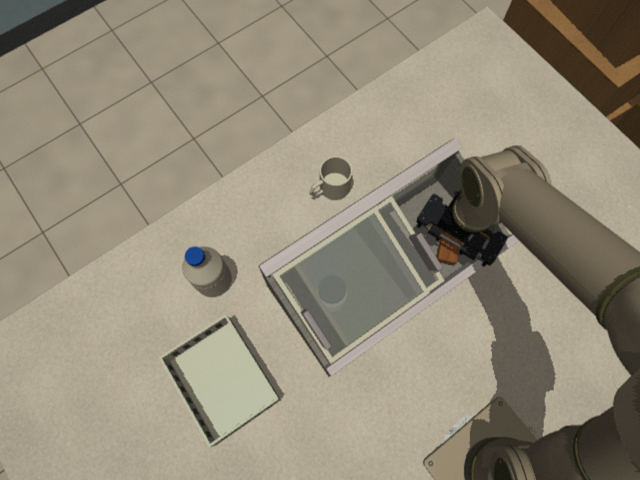

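```bash
python3 - <<'E'
from h import *
c=pickle.load(open('w80.pkl','rb'))
P=np.array([w2c(onz(c,*q,.05)) for q in [(205,135),(303,98),(389,375),(312,393)]]);print(P.round(4),P.mean(0).round(4))
a=(P[0]+P[1]-P[2]-P[3])/2;print('axis deg',np.degrees(np.arctan2(a[1],a[0])),np.hypot(*a))
# edges
for i,j in((3,0),(2,1)):
  d=P[j]-P[i];print(np.degrees(np.arctan2(d[1],d[0])),np.hypot(*d))
E
```

```text
[[ 0.0308 -0.2082]
 [-0.0015 -0.2361]
 [-0.0878 -0.1296]
 [-0.0555 -0.105 ]] [-0.0285 -0.1697]
axis deg -50.5241851397324 0.1358040884233823
-50.06573824581838 0.1345391139983756
-50.97414207150821 0.1370775965790734
```

```bash
python3 - <<'E'
from h import *
rel([*c2w(-.038,-.158),.1122],down(-52.4))
E
```

```text
shift [ 0.0077 -0.0038  0.    ] turn [ 1.000e-04  6.000e-04 -3.125e-01]
```

>>> arm_command([
  [80,[0,0,0],[0,0,0]],
  [100,[0,0,0],[0,0,0]],
  [100,[0,0,0],[0,0,0]],
  [100,[0,0,0],[0,0,0]],
  [100,[0.001,-0.001,0],[0,0,-0.06]],
  [100,[0.003,-0.002,0],[0,0,-0.12]],
  [100,[0.005,-0.003,0],[0,0,-0.18]],
  [100,[0.007,-0.004,0],[0,0,-0.24]],
  [100,[0.008,-0.004,0],[0,0,-0.3]],
  [100,[0.008,-0.004,0],[0,0,-0.313]],
])

```text
time: 11.63
ee_pos: [0.4557, -0.2565, 0.1122]
eef_rot: [0.898, -0.441, 0.0, 0.0]
ft_force: [-0.1, 1.0, 2.6]
width: 0.0869
```

```bash
python3 - <<'E'
from h import *
st(); c=snap('wrist','w9.png'); pickle.dump(c,open('w90.pkl','wb'))
E
```

```text
t 11.63 p [ 0.4557 -0.2565  0.1122] case [-0.0375 -0.1588] yaw -52.27 zax [ 0. -0. -1.] f [-0.1   1.    2.62] w 0.0869 q [ 0.66  0.31 -0.26  1.91  0.1   0.94 -2.13]
```

View pics/w9.png

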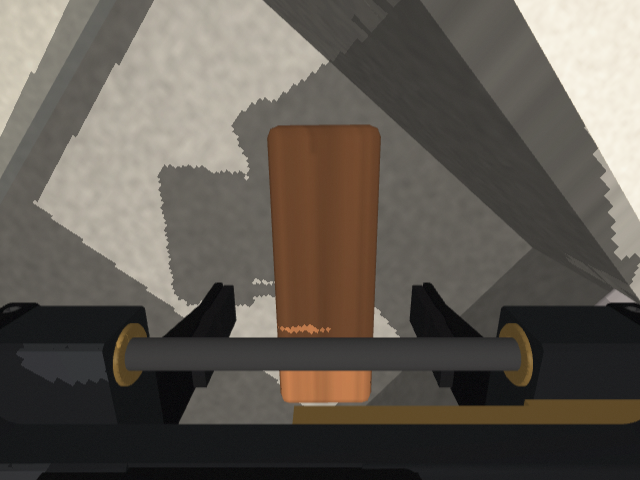

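>>> arm_command([
  [45,[0,0,0],[0,0,0]],
  [30,[0,0,0],[0,0,0]],
  [30,[0,0,0],[0,0,0]],
  [30,[0,0,0],[0,0,0]],
  [30,[0,0,0],[0,0,0]],
  [30,[0,0,0],[0,0,0]],
  [30,[0,0,0],[0,0,0]],
  [30,[0,0,0],[0,0,0]],
  [30,[0,0,-0.003],[0,0,0]],
  [30,[0,0,-0.006],[0,0,0]],
], squeeze=50)

```text
time: 12.52
ee_pos: [0.4552, -0.2558, 0.1179]
eef_rot: [0.897, -0.442, -0.001, -0.0]
ft_force: [-0.2, -0.5, -1.9]
width: 0.0473
```

```bash
python3 - <<'E'
from h import *
st(); c=snap('wrist','w10.png')
E
```

```text
t 12.52 p [ 0.4552 -0.2558  0.1179] case [-0.0381 -0.1581] yaw -52.44 zax [-0.001  0.001 -1.   ] f [-0.18 -0.51 -1.9 ] w 0.0473 q [ 0.66  0.3  -0.26  1.91  0.09  0.95 -2.14]
```

View pics/w10.png

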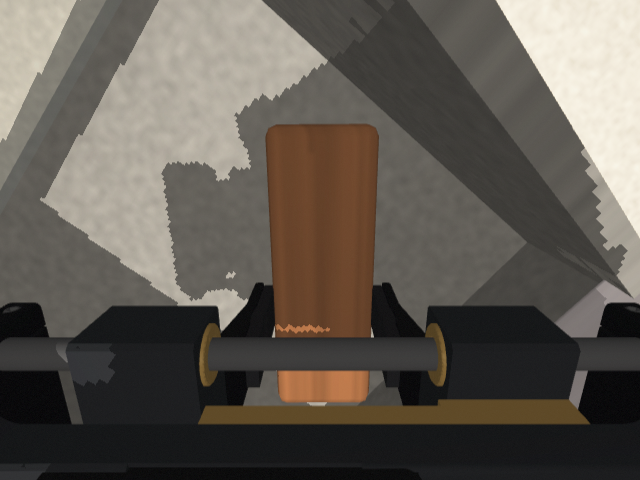

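>>> arm_command([
  [30,[0,0,-0.004],[0,0,0]],
  [30,[0,0,-0.01],[0,0,0]],
  [30,[0,0,-0.02],[0,0,0]],
  [30,[0,0,-0.035],[0,0,0]],
  [30,[0,0,-0.055],[0,0,0]],
  [30,[0,0,-0.075],[0,0,0]],
  [30,[0,0,-0.095],[0,0,0]],
  [30,[0,0,-0.115],[0,0,0]],
  [30,[0,0,-0.135],[0,0,0]],
  [30,[0,0,-0.15],[0,0,0]],
], squeeze=60)

```text
time: 13.4
ee_pos: [0.4559, -0.2562, 0.2711]
eef_rot: [0.897, -0.442, 0.001, 0.0]
ft_force: [-0.3, -0.6, -2.4]
width: 0.0469
```

```bash
python3 - <<'E'
from h import *
st(); c=snap('wrist','w11.png');snap('side','s11.png')
t=load('top');s=load('side')
P=lambda x,y:((x+.5)/3.5-.5+150,(y+.5)/3.5-.5+160)
Q=lambda x,y:((x+.5)/3.721-.5+150,(y+.5)/3.721-.5+300)
A=np.array([onz(t,*P(*q),.07) for q in[(65,245),(286,252),(272,543),(48,534)]]);print(A.round(4),A.mean(0).round(4))
B=np.array([onz(s,*Q(*q),.07) for q in[(43,216),(290,58),(487,372),(226,543)]]);print(B.round(4),B.mean(0).round(4))
for X in(A,B):
  a=(X[0]+X[1]-X[2]-X[3])/2;print(np.degrees(np.arctan2(a[1],a[0])))
E
```

```text
t 13.4 p [ 0.4559 -0.2562  0.2711] case [-0.0374 -0.1585] yaw -52.43 zax [ 0.002 -0.001 -1.   ] f [-0.3  -0.62 -2.42] w 0.0469 q [ 0.67  0.13 -0.27  1.75  0.04  1.26 -2.09]
[[0.6287 0.4405 0.07  ]
 [0.6214 0.2737 0.07  ]
 [0.4051 0.2829 0.07  ]
 [0.4133 0.4497 0.07  ]] [0.5171 0.3617 0.07  ]
[[0.6265 0.4379 0.07  ]
 [0.618  0.2707 0.07  ]
 [0.3994 0.28   0.07  ]
 [0.4119 0.4485 0.07  ]] [0.514  0.3593 0.07  ]
-2.4401919485947627
-2.626348537519798
```

View pics/w11.png

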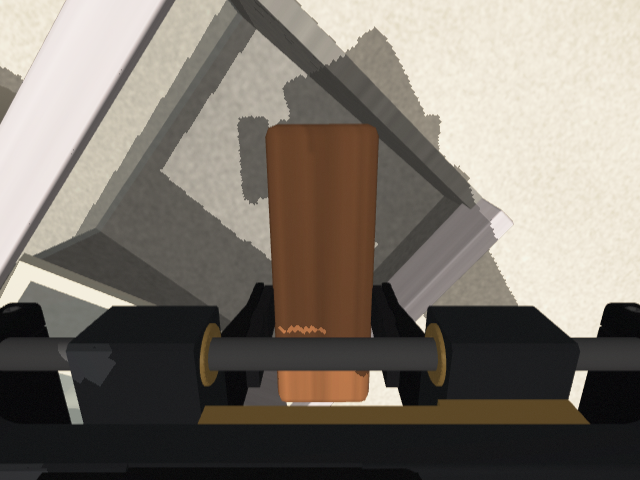

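View pics/s11.png

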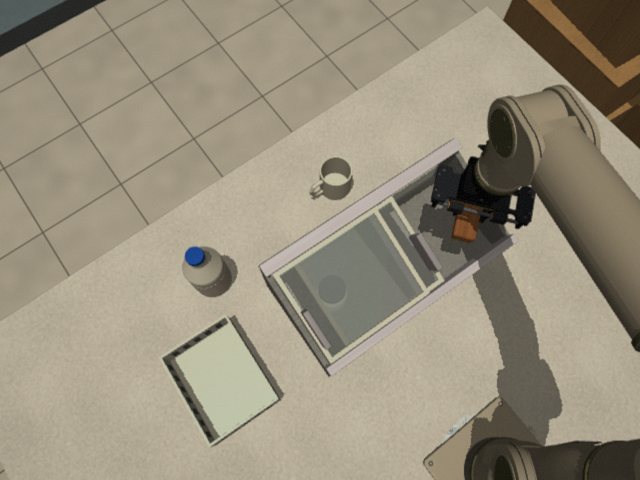

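>>> arm_command([
  [30,[0,0,-0.03],[0,0,0]],
  [30,[-0.01,-0.009,-0.06],[0,0,-0.03]],
  [30,[-0.03,-0.027,-0.065],[0,0,-0.08]],
  [30,[-0.053,-0.047,-0.065],[0,0,-0.13]],
  [30,[-0.076,-0.068,-0.065],[0,0,-0.19]],
  [30,[-0.099,-0.089,-0.065],[0,0,-0.25]],
  [30,[-0.122,-0.109,-0.065],[0,0,-0.31]],
  [30,[-0.145,-0.13,-0.065],[0,0,-0.37]],
  [30,[-0.168,-0.15,-0.065],[0,0,-0.43]],
  [30,[-0.191,-0.171,-0.065],[0,0,-0.49]],
])

```text
time: 14.33
ee_pos: [0.474, 0.0015, 0.3323]
eef_rot: [0.978, -0.209, -0.0, 0.0]
ft_force: [0.4, -0.9, -1.7]
width: 0.0466
```

```bash
python3 - <<'E'
from h import *
st(); rel([.501,.357,.33],down(13))
E
```

```text
t 14.33 p [0.474  0.0015 0.3323] case [-0.0278  0.0997] yaw -24.13 zax [-0.001 -0.    -1.   ] f [ 0.42 -0.91 -1.69] w 0.0466 q [ 0.43  0.   -0.52  1.76  0.    1.38 -2.09]
shift [-0.1207 -0.3355  0.0022] turn [ 3.00e-04  1.00e-03 -6.48e-01]
```

>>> arm_command([
  [30,[-0.013,-0.036,0],[0,0,-0.07]],
  [30,[-0.026,-0.072,0],[0,0,-0.14]],
  [30,[-0.038,-0.108,0],[0,0,-0.21]],
  [30,[-0.051,-0.144,0],[0,0,-0.28]],
  [30,[-0.064,-0.18,0],[0,0,-0.35]],
  [30,[-0.077,-0.216,0],[0,0,-0.42]],
  [30,[-0.09,-0.252,0],[0,0,-0.49]],
  [30,[-0.103,-0.286,0],[0,0,-0.56]],
  [30,[-0.115,-0.318,0],[0,0,-0.62]],
  [30,[-0.12,-0.335,0],[0,0,-0.648]],
])

```text
time: 15.17
ee_pos: [0.5012, 0.3589, 0.3318]
eef_rot: [0.993, 0.116, -0.001, -0.001]
ft_force: [0.5, 1.0, -2.2]
width: 0.0471
```

```bash
python3 - <<'E'
from h import *
st(); snap('top','t12.png');snap('side','s12.png');c=snap('wrist','w12.png');pickle.dump(c,open('w120.pkl','wb')); st(); rel([.501,.357,.107],down(13))
E
```

```text
t 15.17 p [0.5012 0.3589 0.3318] case [-0.0124  0.4577] yaw 13.29 zax [-0.002  0.001 -1.   ] f [ 0.54  0.98 -2.23] w 0.0471 q [-0.1   0.4  -0.8   1.39  0.29  1.47 -2.23]
t 15.32 p [0.5021 0.3561 0.3317] case [-0.0114  0.455 ] yaw 13.01 zax [-0.002  0.    -1.   ] f [ 0.02 -0.59 -2.21] w 0.0472 q [-0.09  0.4  -0.8   1.39  0.28  1.47 -2.23]
shift [-0.0003 -0.001   0.2247] turn [-0.0006  0.0024  0.0002]
```

View pics/w12.png

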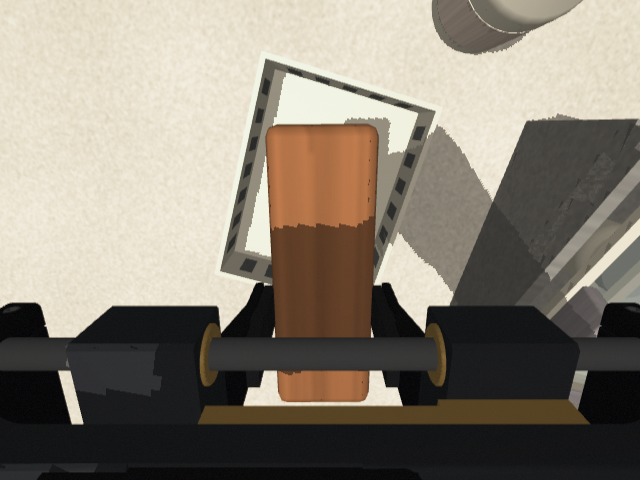

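View pics/s12.png

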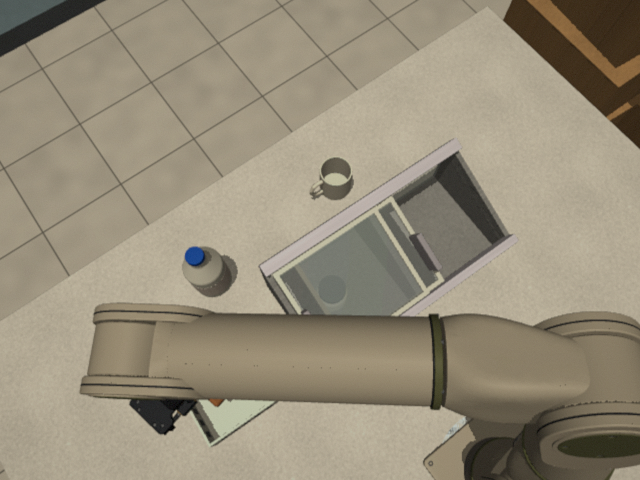

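```bash
python3 - <<'E'
from h import *
c=pickle.load(open('w120.pkl','rb'))
a,b,d=[onz(c,*q,.07) for q in[(264,53),(440,107),(221,271)]]
print(a,b,d,(b+d)/2)
E
```

```text
[0.6302829  0.44251022 0.07      ] [0.62326403 0.27804307 0.07      ] [0.4170232  0.44904986 0.07      ] [0.52014362 0.36354647 0.07      ]
```

>>> arm_command([
  [30,[0.001,0,0.02],[0,0,0]],
  [30,[0.002,-0.002,0.045],[0,0,0]],
  [30,[0.003,-0.003,0.075],[0,0,0]],
  [30,[0.003,-0.003,0.105],[0,0,0]],
  [30,[0.003,-0.003,0.135],[0,0,0]],
  [30,[0.003,-0.003,0.16],[0,0,0]],
  [30,[0.003,-0.003,0.18],[0,0,0]],
  [30,[0.003,-0.003,0.195],[0,0,0]],
  [30,[0.003,-0.003,0.205],[0,0,0]],
  [30,[0.003,-0.003,0.21],[0,0,0]],
])

```text
time: 16.15
ee_pos: [0.5058, 0.3568, 0.122]
eef_rot: [0.994, 0.111, -0.001, 0.0]
ft_force: [-0.6, -0.6, -2.6]
width: 0.0471
```

```bash
python3 - <<'E'
from h import *
st(); c=snap('wrist','w13.png')
E
```

```text
t 16.15 p [0.5058 0.3568 0.122 ] case [-0.0077  0.4558] yaw 12.72 zax [-0.001 -0.001 -1.   ] f [-0.57 -0.61 -2.59] w 0.0471 q [-0.13  0.58 -0.73  1.63  0.42  1.1  -2.32]
```

View pics/w13.png

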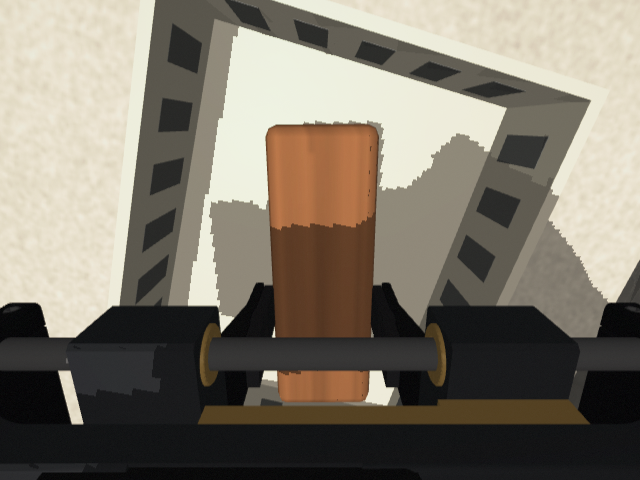

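>>> arm_command([
  [30,[0,0,0.003],[0,0,0]],
  [30,[0,0,0.006],[0,0,0]],
  [30,[0,0,0.008],[0,0,0]],
  [30,[0,0,0.009],[0,0,0]],
  [30,[0,0,0.01],[0,0,0]],
  [30,[0,0,0.011],[0,0,0]],
  [30,[0,0,0.012],[0,0,0]],
  [30,[0,0,0.0125],[0,0,0]],
  [30,[0,0,0.013],[0,0,0]],
  [30,[0,0,0.013],[0,0,0]],
])

```text
time: 17.03
ee_pos: [0.5059, 0.3577, 0.1101]
eef_rot: [0.994, 0.111, -0.0, 0.0]
ft_force: [0.3, -0.2, -1.6]
width: 0.0465
```

```bash
python3 - <<'E'
from h import *
st()
E
```

```text
t 17.03 p [0.5059 0.3577 0.1101] case [-0.0077  0.4567] yaw 12.77 zax [-0. -0. -1.] f [ 0.31 -0.21 -1.59] w 0.0465 q [-0.14  0.59 -0.72  1.63  0.43  1.08 -2.33]
```

Steady at z 0.110; continue slowly until contact.

>>> arm_command([
  [30,[0,0,0.001],[0,0,0]],
  [30,[0,0,0.0015],[0,0,0]],
  [30,[0,0,0.002],[0,0,0]],
  [30,[0,0,0.0025],[0,0,0]],
  [30,[0,0,0.003],[0,0,0]],
  [30,[0,0,0.003],[0,0,0]],
  [30,[0,0,0.0035],[0,0,0]],
  [30,[0,0,0.0035],[0,0,0]],
  [30,[0,0,0.004],[0,0,0]],
  [30,[0,0,0.004],[0,0,0]],
])

```text
time: 17.87
ee_pos: [0.5059, 0.3577, 0.1073]
eef_rot: [0.994, 0.111, 0.0, 0.0]
ft_force: [-4.6, -4.3, 10.1]
width: 0.0472
```

```bash
python3 - <<'E'
from h import *
st()
E
```

```text
t 17.87 p [0.5059 0.3577 0.1073] case [-0.0076  0.4567] yaw 12.76 zax [ 0.    -0.001 -1.   ] f [-4.58 -4.31 10.09] w 0.0472 q [-0.14  0.59 -0.72  1.63  0.43  1.08 -2.33]
```

>>> arm_command([
  [30,[0,0,-0.001],[0,0,0]],
  [56,[0,0,-0.001],[0,0,0]],
  [60,[0,0,-0.001],[0,0,0]],
  [70,[0,0,-0.001],[0,0,0]],
  [80,[0,0,-0.001],[0,0,0]],
  [80,[0,0,-0.001],[0,0,0]],
  [80,[0,0,-0.01],[0,0,0]],
  [80,[0,0,-0.03],[0,0,0]],
  [80,[0,0,-0.06],[0,0,0]],
  [80,[0,0,-0.09],[0,0,0]],
])

```text
time: 18.7
ee_pos: [0.5055, 0.3575, 0.1974]
eef_rot: [0.994, 0.111, -0.001, 0.0]
ft_force: [1.4, 0.8, 0.3]
width: 0.0696
```

```bash
python3 - <<'E'
from h import *
st();snap('wrist','w14.png')
E
```

```text
t 18.7 p [0.5055 0.3575 0.1974] case [-0.0081  0.4565] yaw 12.79 zax [-0.001 -0.    -1.   ] f [1.42 0.81 0.29] w 0.0696 q [-0.11  0.5  -0.77  1.56  0.36  1.23 -2.28]
```

View pics/w14.png

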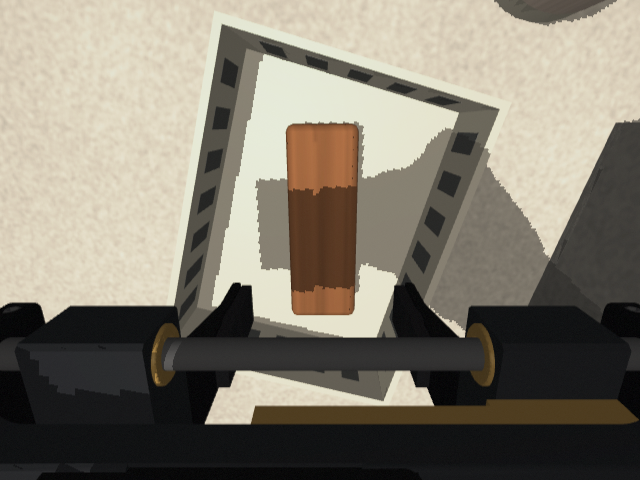

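```bash
python3 - <<'E'
from h import *
rel([*c2w(-.05,.015),.30],down(-1.89))
E
```

```text
shift [-0.1539  0.4178 -0.0979] turn [-0.0039 -0.0065  0.256 ]
```

>>> arm_command([
  [80,[0,0,-0.04],[0,0,0]],
  [60,[-0.003,0.008,-0.08],[0,0,0.01]],
  [0,[-0.012,0.033,-0.1],[0,0,0.03]],
  [0,[-0.024,0.066,-0.1],[0,0,0.05]],
  [0,[-0.036,0.1,-0.1],[0,0,0.07]],
  [0,[-0.049,0.134,-0.1],[0,0,0.09]],
  [0,[-0.062,0.168,-0.1],[0,0,0.11]],
  [0,[-0.075,0.203,-0.1],[0,0,0.13]],
  [0,[-0.088,0.238,-0.1],[0,0,0.15]],
  [0,[-0.101,0.273,-0.1],[0,0,0.17]],
], squeeze=20)

```text
time: 19.58
ee_pos: [0.4671, 0.0676, 0.297]
eef_rot: [1.0, 0.026, 0.001, 0.0]
ft_force: [0.9, -0.1, -0.5]
width: 0.0178
```

```bash
python3 - <<'E'
from h import *
st();rel([*c2w(-.05,.015),.30],down(-1.89))
E
```

```text
t 19.58 p [0.4671 0.0676 0.297 ] case [-0.0368  0.1655] yaw 2.98 zax [ 0.001 -0.    -1.   ] f [ 0.91 -0.08 -0.5 ] w 0.0178 q [ 0.43  0.03 -0.67  1.81  0.02  1.31 -1.77]
shift [-0.0259  0.1489 -0.003 ] turn [ 0.0003 -0.0014  0.085 ]
```

>>> arm_command([
  [0,[-0.005,0.03,0],[0,0,0.02]],
  [0,[-0.011,0.06,0],[0,0,0.04]],
  [0,[-0.016,0.09,0],[0,0,0.06]],
  [0,[-0.021,0.12,0],[0,0,0.08]],
  [0,[-0.025,0.142,0.005],[0,0,0.085]],
  [0,[-0.026,0.149,0.025],[0,0,0.085]],
  [0,[-0.026,0.149,0.05],[0,0,0.085]],
  [0,[-0.026,0.149,0.065],[0,0,0.085]],
  [0,[-0.026,0.149,0.072],[0,0,0.085]],
  [0,[-0.026,0.149,0.075],[0,0,0.085]],
])

```text
time: 20.42
ee_pos: [0.4493, -0.0808, 0.2207]
eef_rot: [1.0, -0.016, -0.0, -0.0]
ft_force: [0.6, 0.1, -0.6]
width: 0.0004
```

```bash
python3 - <<'E'
from h import *
st();c=snap('wrist','w15.png')
E
```

```text
t 20.42 p [ 0.4493 -0.0808  0.2207] case [-0.0498  0.0166] yaw -1.82 zax [-0.001  0.    -1.   ] f [ 0.6   0.12 -0.62] w 0.0004 q [ 0.58  0.05 -0.51  1.96  0.03  1.15 -1.54]
```

View pics/w15.png

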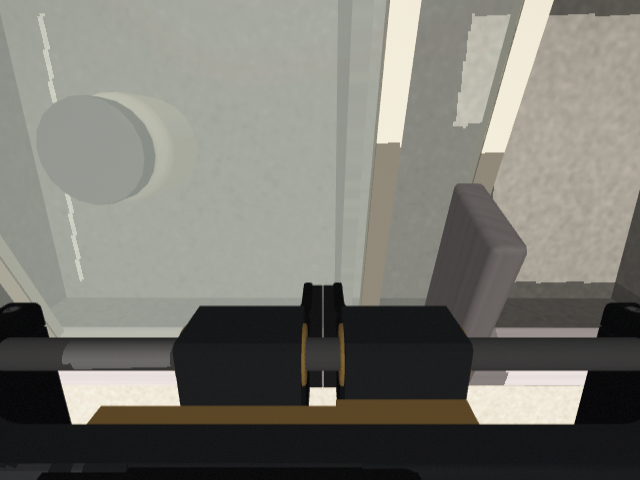

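>>> arm_command([
  [0,[0,0.02,0],[0,0,0]],
  [0,[0,0.035,0],[0,0,0]],
  [0,[0,0.048,0],[0,0,0]],
  [0,[0,0.063,0],[0,0,0]],
  [0,[0,0.08,0],[0,0,0]],
  [0,[0,0.1,0],[0,0,0]],
  [0,[0,0.12,0],[0,0,0]],
  [0,[0,0.14,0],[0,0,0]],
  [0,[0,0.16,0],[0,0,0]],
  [0,[0,0.175,0],[0,0,0]],
])

```text
time: 21.3
ee_pos: [0.4446, -0.2571, 0.2226]
eef_rot: [1.0, -0.016, 0.001, 0.0]
ft_force: [2.1, 3.1, 0.6]
width: 0.0005
```

```bash
python3 - <<'E'
from h import *
st()
E
```

```text
t 21.3 p [ 0.4446 -0.2571  0.2226] case [-0.0487 -0.1598] yaw -1.85 zax [ 0.002 -0.001 -1.   ] f [2.1  3.06 0.62] w 0.0005 q [ 0.76  0.16 -0.35  1.83  0.06  1.16 -1.22]
```

>>> arm_command([
  [0,[0,0.01,0],[0,0,0]],
  [0,[0,0.02,0],[0,0,0]],
  [0,[0,0.029,0],[0,0,0]],
  [0,[0,0.037,0],[0,0,0]],
  [0,[0,0.043,0],[0,0,0]],
  [0,[0,0.048,0],[0,0,0]],
  [0,[0,0.051,0],[0,0,0]],
  [0,[0,0.053,0],[0,0,0]],
  [0,[0,0.054,0],[0,0,0]],
  [0,[0,0.055,0],[0,0,0]],
])

```text
time: 22.13
ee_pos: [0.4423, -0.3107, 0.2212]
eef_rot: [1.0, -0.016, -0.0, -0.0]
ft_force: [1.1, 2.7, 2.6]
width: 0.0003
```

```bash
python3 - <<'E'
from h import *
st()
E
```

```text
t 22.13 p [ 0.4423 -0.3107  0.2212] case [-0.0492 -0.2134] yaw -1.83 zax [-0.  0. -1.] f [1.13 2.66 2.58] w 0.0003 q [ 0.81  0.22 -0.32  1.76  0.07  1.17 -1.13]
```

>>> arm_command([
  [0,[0,0.001,0],[0,0,0]],
  [0,[0,0.002,0],[0,0,0]],
  [0,[0,0.003,0],[0,0,0]],
  [0,[0,0.004,0],[0,0,0]],
  [0,[0,0.005,0],[0,0,0]],
  [0,[0,0.006,0],[0,0,0]],
  [0,[0,0.007,0],[0,0,0]],
  [0,[0,0.008,0],[0,0,0]],
  [0,[0,0.008,0],[0,0,0]],
  [0,[0,0.008,0],[0,0,0]],
])

```text
time: 22.97
ee_pos: [0.4423, -0.3166, 0.2212]
eef_rot: [1.0, -0.015, -0.001, -0.002]
ft_force: [-2.0, 12.1, 6.1]
width: 0.0006
```

```bash
python3 - <<'E'
from h import *
st()
E
```

```text
t 22.97 p [ 0.4423 -0.3166  0.2212] case [-0.049  -0.2193] yaw -1.72 zax [-0.001  0.003 -1.   ] f [-2.01 12.09  6.14] w 0.0006 q [ 0.81  0.23 -0.31  1.75  0.07  1.17 -1.12]
```

>>> arm_command([
  [0,[0,0.004,0],[0,0,0]],
  [0,[0,-0.005,0],[0,0,0]],
  [0,[0,-0.015,0],[0,0,0]],
  [0,[0,-0.015,-0.03],[0,0,0]],
  [0,[0,-0.015,-0.06],[0,0,0]],
  [0,[-0.02,-0.015,-0.09],[0,0,0]],
  [0,[-0.04,0.01,-0.11],[0,0,0]],
  [0,[-0.06,0.04,-0.12],[0,0,0]],
  [0,[-0.08,0.07,-0.12],[0,0,0]],
  [0,[-0.1,0.1,-0.12],[0,0,0]],
])

```text
time: 23.8
ee_pos: [0.3374, -0.4171, 0.3424]
eef_rot: [1.0, -0.016, 0.0, 0.001]
ft_force: [1.0, -1.0, -0.1]
width: 0.0003
```

>>> arm_command([
  [0,[-0.01,0.03,0],[0,0,0]],
  [0,[-0.02,0.06,0],[0,0,0]],
  [0,[-0.03,0.09,0],[0,0,0]],
  [0,[-0.04,0.12,0],[0,0,0]],
  [0,[-0.05,0.14,0],[0,0,0]],
  [0,[-0.05,0.15,0],[0,0,0]],
  [0,[-0.05,0.15,0],[0,0,0]],
  [0,[-0.05,0.15,0],[0,0,0]],
  [0,[-0.05,0.15,0],[0,0,0]],
  [0,[-0.05,0.15,0],[0,0,0]],
])

```text
time: 24.63
ee_pos: [0.2847, -0.563, 0.3415]
eef_rot: [1.0, -0.015, 0.0, 0.0]
ft_force: [-0.1, 0.2, 0.2]
width: 0.0007
```

```bash
python3 - <<'E'
from h import *
st();
for n in('top','side'):
    c=snap(n,n+'F.png'); a=load(n)['pixels']; d=cv2.absdiff(a,c['pixels']).max(2); cv2.imwrite('pics/d'+n+'.png',cv2.convertScaleAbs(d,alpha=3))
c=cv2.imread('pics/sideF.png')
E
```

```text
t 24.63 p [ 0.2847 -0.563   0.3415] case [-0.1983 -0.4708] yaw -1.77 zax [ 0. -0. -1.] f [-0.13  0.22  0.23] w 0.0007 q [ 1.1   0.33 -0.1   1.36  0.03  1.45 -0.59]
```

View pics/topF.png

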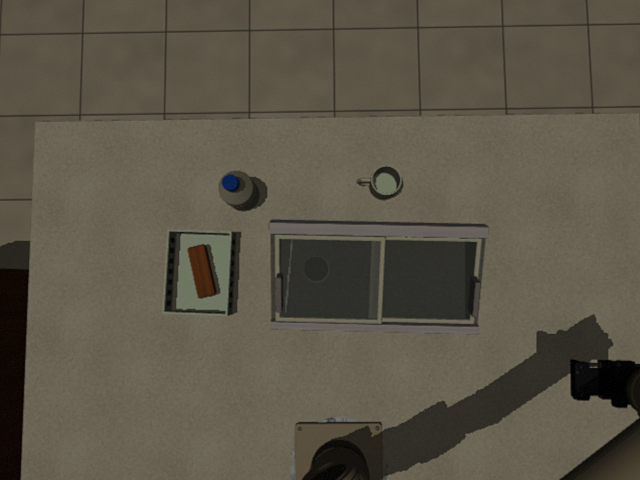

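View pics/sideF.png

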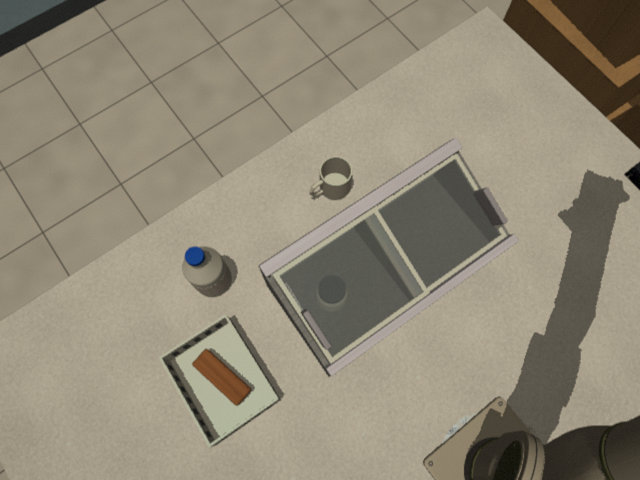

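View pics/dside.png

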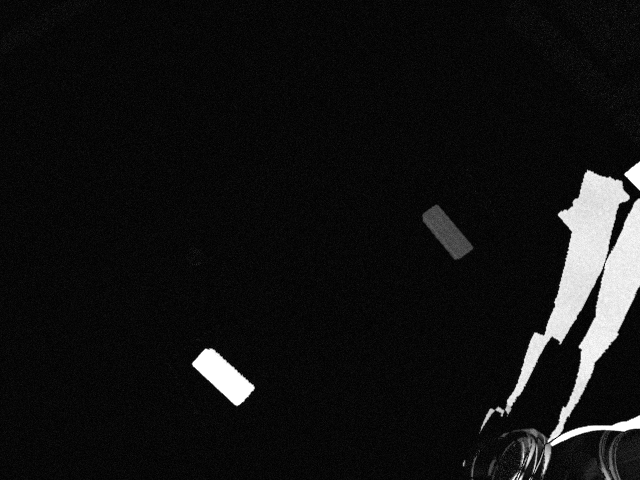

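View pics/dtop.png

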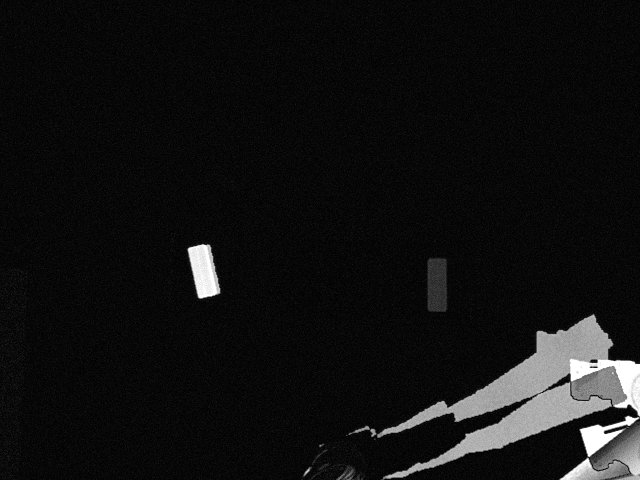

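```bash
python3 -c "
from bench import *
print(close_job())"
```

```text
the job is handed in; nothing more can be done
None
```

The brush is out of the right bay and lying bristles down on the basket floor. The right door is shut again, and I handed the job in at about 24.7 s of the 67 s.

**What I did**
- **Door open:** I pushed the right door by its pull until it met the open stop, at about 15 N.
- **Freeing the brush:** The gripper body is 190 mm wide and would not fit straight into the 185 mm opening. I turned the brush about 50° inside the bay to get a flush grip. On the way down the body touched the case lightly once, at about 15 N.
- **First grip:** The first closing jammed at an angle to the brush. I used that grip to turn the brush, then opened, lined up and gripped again.
- **Placing:** I lowered the brush slowly until it met the basket floor, pressing at about 10 N, then released it at floor level.
- **Door shut:** I pushed the right door back until it met the closed stop, at about 12 N.

**Last checks**
- Before-and-after pictures from the top and side cameras differ only in the brush and in the arm and its shadow.
- The jar, detergent bottle, mug, basket and both doors appear unmoved.
- The brush looks flat in the middle of the basket.
- The arm is clear of everything, and the force reading is about zero.

**Disagreement:** My estimate of the case position was off by about 2.5 mm sideways. I relied on contact with the stops, not that estimate, to judge the door fully open and fully shut.

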